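Set up two cutter arbors on the joinery bench

ROBOT

A 7-joint arm with a two-finger parallel gripper is mounted at the origin on the work surface. World frame = base frame: x ahead of the robot, y to its left, z up, the work surface at z = 0. Lengths are in m, angles in rad, forces in N, time in s.
With the tool pointing down it reaches from about 0.425 to 0.925 m from the base axis. Payload 6.8 kg.
Tool frame: the origin (TCP) lies midway between the tips of the shut fingers; the grasp point (between the pads) lies 19 mm behind it; x points along the fingers, y is the direction in which the jaws open and shut, and the axes are right-handed (so a half turn about x gives the same grasp; the last joint's range is limited). The gripper opens to 85 mm and grips with 20 to 120 N. Pads are 22 mm wide; open, the fingers measure 114 mm over their backs; the gripper's body (76 mm by 85 mm) begins 54 mm behind the grasp point. The pads swing forward as they close: fully open they stand 13 mm farther back than shut.
Start: joints at [1.077, 0.477, 0.022, 1.555, -0.011, 1.109, -0.083], TCP at [0.254, -0.625, 0.231] pointing down, gripper open.
Joint ranges: [-2.96, 2.96], [-0.34, 2.1], [-1.41, 1.46], [0.24, 2.44], [-1.37, 4.51], [0.17, 1.92], [-2.96, 2.96]. Speed limits (rad/s): [2.39, 2.39, 3.14, 3.14, 3.14, 3.14, 3.14].

INTERFACE

Orientations are given as a rotation vector (axis times angle).
In Python, from bench import r, viewer, nets gives the robot as it stands.
- The arm moves only by the shell command python3 -m pendant 'ROWS' [FORCE]. ROWS is JSON, one flat list of numbers, 5 for each row, row after row: the finger opening in mm, from 0 to 85.4, then the shift along the tool's x, y, z in mm, then the turn about the tool's x in rad. A call has 1 to 20 rows; each row shifts and turns the commanded pose from where the row before left it, along the tool's axes as they then stand; what a row does not reach is not made up. A row lasts 1/8 s, in which the tool goes at most 62.5 mm and 10.7 degrees, less where a joint would pass 70% of its speed; a pose out of reach is approached as far as the arm can. A call with a gripper value outside its range is refused whole. The fingers move at their own pace and stop on an object; FORCE is the grip in N (left out, the last holds). Time passes only in rows, so rows that do not move let the fingers close. It gives the time, the measured TCP pose, the force and the opening at its end, in the units of the state.
- r.get_obs(): the state, without advancing time (a new reading comes with each control period).
- viewer.grab_frame(name): name is "side" or "top"; returns (picture, depth): 480x640x3 uint8, red, green, blue; 480x640 float32, m along the optical axis (not along the pixel's ray), 0 where there is no reading.
- viewer.calibration(name): a dict with "mtx" (3x3 intrinsics, pixels), "distortion" ([k1, k2, p1, p2, k3] as OpenCV has them; the pictures are not rectified), "world_to_cam" (4x4, takes a point from world to camera coordinates). Camera axes: x right, y up, looking along -z (the intrinsics and any distortion apply to the point x, -y, -z); pixel columns grow to the right and rows downward; lengths in m; the calibration is good to about 2 mm. A picture is of the moment at which its call begins. calibration takes no time and is no camera call.
- r.hand_in(): hands the job in, once; it reports no verdict.
Trained networks look in the newest picture that a camera, given by its name, has taken for a name from the list of things; names that differ only in an ending like _2 or _b are one class to them, and where a whole thing is asked for, a point or a joint stands for the part that bears it (a point fixed in the world has none). Each returns a list of dicts, best first, with "score" (0 to 1); they miss things now and then, are a little off and sometimes report something else, mostly with a low value. They report only what shows in the picture. A call takes as long as a camera call. They do not tell look-alikes from the thing itself.
- nets.look_for(name, camera): "location" ([x, y, z] in m, in world coordinates, good to about 4 mm: the middle of the surface that is visible of it).
- nets.silhouettes(name, camera): "mask" (480x640 bool, what is visible of it).
The state is a dict: "clock": time; "joints": joint angles; "qvel": joint speeds; "tau": joint torques, N m; "tcp_pos": TCP position; "orientation": TCP orientation; "contact_force": force on the tool from outside, world axes, zero at the start; "moment": the same for the moment, N m; "grip_width": finger opening in m.
Only numpy, scipy, OpenCV 4.12 (cv2) and the standard library are available. Lean on these libraries where they do the work, as an engineer would, in place of code of your own. Each camera call takes 0.05 s, during which the arm holds its last target. There are 200 camera calls.

TASK

Set up the two arbors, threading each part over the post until it sits fully down, cutters with the hub up. On the green-based arbor stack, from the bottom, the black ring, then the red cutter, then the orange ring; on the yellow-based arbor put the blue cutter first and the white ring on top of it. Lower the cutters and let go only once they are down, since a dropped cutter chips its teeth, and leave the tape measure, the small bin and the glue jar where they are.

Things in the scene. Friction and masses are not known exactly. Their poses are not given: they have to be found in the camera images.
- green_arbor: Fixed upright setting arbor with a round green base 90 mm across and 12 mm thick, and a steel post 20 mm in diameter standing on its centre; the post is straight to 82 mm and tapers to 10 mm across at its top, 92 mm above the bench. Things slide down over the post with 4.5 mm to spare all round. Origin: centre of the underside of the base, on the bench, z up along the post.
- yellow_arbor: Fixed upright setting arbor with a round yellow base 90 mm across and 12 mm thick, and a steel post 20 mm in diameter standing on its centre; the post is straight to 82 mm and tapers to 10 mm across at its top, 92 mm above the bench. Things slide down over the post with 4.5 mm to spare all round. Origin: centre of the underside of the base, on the bench, z up along the post.
- red_cutter: Cutter head with a red body, loose, about 0.3 kg: a toothed disc 84 mm across (90 mm over the steel tips) and 12 mm thick, with a plain round hub 44 mm in diameter rising 18 mm above the disc (30 mm tall in all); bore 29 mm right through. Lies flat, hub up, at the start. Origin: centre of its underside, z up. Pick it across the hub, fingertips just above the disc.
- blue_cutter: Cutter head with a blue body, loose, about 0.3 kg: a toothed disc 84 mm across (90 mm over the steel tips) and 12 mm thick, with a plain round hub 44 mm in diameter rising 18 mm above the disc (30 mm tall in all); bore 29 mm right through. Lies flat, hub up, at the start. Origin: centre of its underside, z up. Pick it across the hub, fingertips just above the disc.
- black_ring: Black plastic-coated spacer ring, loose: outer diameter 46 mm, bore 29 mm right through, 20 mm tall, about 90 g. Lies flat at the start. Origin: centre of its underside, z up. Pick it across its outer diameter.
- orange_ring: Orange plastic-coated spacer ring, loose: outer diameter 46 mm, bore 29 mm right through, 20 mm tall, about 90 g. Lies flat at the start. Origin: centre of its underside, z up. Pick it across its outer diameter.
- white_ring: White plastic-coated spacer ring, loose: outer diameter 46 mm, bore 29 mm right through, 20 mm tall, about 90 g. Lies flat at the start. Origin: centre of its underside, z up. Pick it across its outer diameter.
- tape_measure: Black tape measure with a grey disc on top, loose, 66 x 66 x 36 mm. Origin: centre of its underside. A bystander: leave it alone.
- tip_bin: Small green open bin, loose, 100 x 75 mm, 45 mm tall. Origin: centre of its underside. A bystander: leave it alone.
- glue_jar: White jar with a red cap, loose, upright, 66 mm in diameter, 80 mm tall, standing beyond the parts as seen from the robot. Origin: centre of its underside. A bystander: leave it alone.
Things that resemble listed ones, but are neither listed nor needed, are in the scene too. Leave any purple or turquoise look-alike of the yellow_arbor alone.

How it is judged:
At the end, for the whole second after the job is handed in: Green arbor, bottom up: black ring, red cutter, orange ring (undersides 12, 32, 62 mm above the bench); yellow arbor: blue cutter, white ring (12, 42 mm). Each within 4 mm of that height and 8 mm of its arbor's axis, upright within 0.12 rad (cutters hub up) and at rest (horizontal distance between each of black_ring, red_cutter, orange_ring and green_arbor below 0.008 m and z of black_ring in the frame of green_arbor between 0.008 and 0.016 m and angle between each of black_ring, red_cutter, orange_ring, blue_cutter, white_ring's own z axis and vertical below 0.12 rad and linear speed of each of black_ring, red_cutter, orange_ring, blue_cutter, white_ring below 0.03 m/s and z of red_cutter in the frame of green_arbor between 0.028 and 0.036 m and z of orange_ring in the frame of green_arbor between 0.058 and 0.066 m and horizontal distance between each of blue_cutter, white_ring and yellow_arbor below 0.008 m and z of blue_cutter in the frame of yellow_arbor between 0.008 and 0.016 m and z of white_ring in the frame of yellow_arbor between 0.038 and 0.046 m); the robot touches nothing.
It fails at once if the red cutter is dropped (moves at more than 0.6 m/s, a fall of about 18 mm, with no finger on it) (contact force between the fingers and red_cutter below 0.05 N and linear speed of red_cutter above 0.6 m/s).
It fails at once if the blue cutter is dropped (moves at more than 0.6 m/s, a fall of about 18 mm, with no finger on it) (contact force between the fingers and blue_cutter below 0.05 N and linear speed of blue_cutter above 0.6 m/s).
It fails at once if the tape measure is pushed more than 30 mm from its place (distance of tape_measure from where it was at the start of the episode above 0.03 m).
It fails at once if the tip bin is pushed more than 30 mm from its place (distance of tip_bin from where it was at the start of the episode above 0.03 m).
It fails at once if the glue jar is pushed more than 30 mm from its place (distance of glue_jar from where it was at the start of the episode above 0.03 m).
It also fails if it takes over 118 s, if anything falls off the work surface, if the arm or the gripper's body presses on something with over 40 N, if the wrist force passes 120 N, or if a joint passes its speed limit or range.

## Working session

There is one attempt and no reset: what is moved stays moved. The work goes in short steps, Python scripts to look and compute and a shell command to move; the robot and the scene stay as the last step left them, time stands still between calls to the robot, and variables do not carry over. Pictures are saved under pics/ and viewed, about 12 in all and at most 16, crops included, and the job is handed in when it is done.

```bash
mkdir -p pics; ls; cat > h.py <<'E'
import numpy as np, cv2
from bench import r, viewer, nets
from scipy.spatial.transform import Rotation as R
def cloud(cam):
    p,d=viewer.grab_frame(cam); c=viewer.calibration(cam)
    v,u=np.mgrid[0:480,0:640]
    n=cv2.undistortPoints(np.stack([u.ravel(),v.ravel()],1).astype(np.float64)[:,None],np.array(c["mtx"]),np.array(c["distortion"]))[:,0]
    z=d.ravel(); P=np.stack([n[:,0]*z,-n[:,1]*z,-z,np.ones_like(z)])
    W=(np.linalg.inv(c["world_to_cam"])@P)[:3].T.reshape(480,640,3); W[d==0]=np.nan
    return p,d,W
E
python3 - <<'E'
from h import *
o=r.get_obs(); print({k:np.round(v,3) for k,v in o.items()}); print(R.from_rotvec(o["orientation"]).as_matrix().round(3))
for cam in("top","side"):
    p,d,W=cloud(cam); cv2.imwrite(f"pics/{cam}0.png",p[:,:,::-1])
    print(cam, np.linalg.inv(viewer.calibration(cam)["world_to_cam"]).round(3)[:3].tolist())
    for n in "green_arbor yellow_arbor red_cutter blue_cutter black_ring orange_ring white_ring tape_measure tip_bin glue_jar".split():
        print(n,[(round(x["score"],2),np.round(x["location"],3).tolist()) for x in nets.look_for(n,cam)][:4])
E
```

```text
pics
{'clock': np.float64(0.0), 'joints': array([ 1.077,  0.478,  0.022,  1.556, -0.011,  1.109, -0.083]), 'qvel': array([-0.   ,  0.002,  0.001,  0.001, -0.   ,  0.001, -0.   ]), 'tau': array([-0.0000e+00, -5.9645e+01,  1.6080e+00, -2.8119e+01,  1.2000e-02,
        9.0000e-03, -0.0000e+00]), 'tcp_pos': array([ 0.254, -0.625,  0.23 ]), 'orientation': array([ 2.01 ,  0.395, -2.011]), 'contact_force': array([ 0.006, -0.409, -0.308]), 'moment': array([ 0.001, -0.017, -0.004]), 'grip_width': np.float64(0.085)}
[[-0.001  0.376 -0.926]
 [ 0.002 -0.926 -0.376]
 [-1.    -0.002  0.   ]]
top [[-0.001, 0.99, -0.14, 0.473], [-1.0, -0.001, -0.002, -0.014], [-0.002, 0.14, 0.99, 1.038]]
green_arbor [(0.78, [0.442, -0.079, 0.015])]
yellow_arbor [(0.94, [0.75, -0.177, 0.012]), (0.85, [0.763, -0.044, 0.012]), (0.6, [0.595, -0.167, 0.016])]
red_cutter []
blue_cutter [(0.84, [0.438, -0.268, 0.016]), (0.69, [0.614, 0.012, 0.022])]
black_ring [(0.79, [0.451, 0.281, 0.024])]
orange_ring [(0.64, [0.615, 0.013, 0.026])]
white_ring [(0.59, [0.443, 0.109, 0.021])]
tape_measure [(0.77, [0.592, 0.351, 0.037])]
tip_bin [(0.97, [0.612, -0.36, 0.007])]
glue_jar []
side [[-0.992, 0.068, -0.103, 0.526], [-0.123, -0.555, 0.823, 0.723], [-0.001, 0.829, 0.559, 0.518]]
green_arbor [(0.65, [0.445, -0.072, 0.01])]
yellow_arbor [(0.94, [0.758, -0.037, 0.009]), (0.61, [0.599, -0.166, 0.014]), (0.57, [0.75, -0.171, 0.014])]
red_cutter [(0.88, [0.604, 0.195, 0.012])]
blue_cutter [(0.61, [0.442, -0.252, 0.011]), (0.21, [0.756, 0.09, 0.052])]
black_ring [(0.89, [0.451, 0.283, 0.017]), (0.45, [0.442, -0.255, 0.01])]
orange_ring [(0.93, [0.621, 0.019, 0.017])]
white_ring [(0.68, [0.62, 0.019, 0.016]), (0.6, [0.445, 0.116, 0.016])]
tape_measure [(0.66, [0.597, 0.376, 0.038])]
tip_bin [(0.96, [0.607, -0.32, 0.025])]
glue_jar [(0.67, [0.76, 0.089, 0.054])]
```

View pics/top0.png

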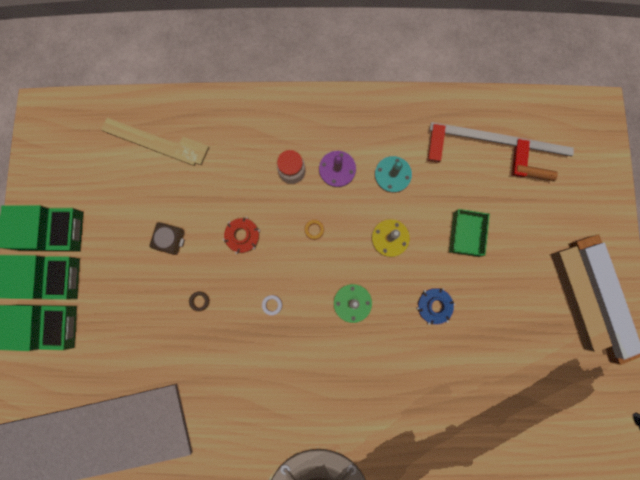

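View pics/side0.png

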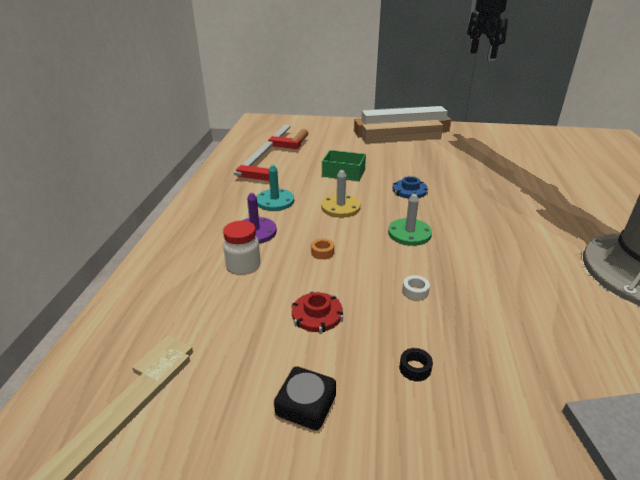

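Top view: black ring (199,301), white ring (271,305), orange ring (314,229), red cutter (241,235), blue cutter (436,306) and green arbor (352,303). There are three candidates for the yellow arbor: yellow (391,237), purple (337,168) and turquoise (393,174). The one at (391,237) fits because its base is yellow. I'll confirm it in a crop and measure everything with depth.

```bash
cat >> h.py <<'E'
def circ(P):  # circle through hull of points (xy)
    P=P.astype(np.float32)
    c,rad=cv2.minEnclosingCircle(P[:,None]); h=cv2.convexHull(P[:,None])[:,0].astype(float)
    A=np.c_[2*h,np.ones(len(h))]; s=np.linalg.lstsq(A,(h**2).sum(1),rcond=None)[0]
    return np.r_[s[:2],np.sqrt(s[2]+s[0]**2+s[1]**2)]
def fit(W,x,y,z0,z1,rr):
    m=(np.hypot(W[...,0]-x,W[...,1]-y)<rr)&(W[...,2]>z0)&(W[...,2]<z1)
    P=W[m]
    return (circ(P[:,:2]).round(4).tolist(), P[:,:2].mean(0).round(4).tolist(), round(float(np.median(P[:,2])),4), len(P)) if len(P)>5 else None
E
python3 - <<'E'
from h import *
J=dict(green=(.442,-.076),yellow=(.597,-.167),red=(.60,.19),blue=(.438,-.262),black=(.451,.281),orange=(.615,.013),white=(.443,.109))
for cam in("top","side"):
    p,d,W=cloud(cam); 
    if cam=="top": cv2.imwrite("pics/crop.png",cv2.resize(p[130:350,300:470,::-1],None,fx=2.7,fy=2.7,interpolation=cv2.INTER_CUBIC))
    for n,(x,y) in J.items():
        if n in("green","yellow"): print(cam,n,"base",fit(W,x,y,.008,.018,.06),"post",fit(W,x,y,.03,.095,.03),"tip",fit(W,x,y,.084,.097,.06))
        elif n in("red","blue"): print(cam,n,"disc",fit(W,x,y,.007,.017,.06),"hub",fit(W,x,y,.024,.036,.05))
        else: print(cam,n,fit(W,x,y,.014,.026,.04))
E
```

```text
top green base ([0.4467, -0.0776, 0.0445], [0.4467, -0.0773], 0.0117, 1076) post ([0.4469, -0.0775, 0.0099], [0.4473, -0.0764], 0.0859, 82) tip ([0.4471, -0.0777, 0.0082], [0.4473, -0.0776], 0.0897, 50)
top yellow base ([0.5979, -0.1685, 0.0439], [0.5973, -0.1676], 0.0114, 958) post ([0.5974, -0.1688, 0.0099], [0.5954, -0.1664], 0.0826, 101) tip ([0.5969, -0.1685, 0.008], [0.5968, -0.1681], 0.0889, 45)
top red disc ([0.6053, 0.1827, 0.0424], [0.6049, 0.1817], 0.0112, 686) hub ([0.6045, 0.1823, 0.0211], [0.6047, 0.1818], 0.0281, 153)
top blue disc ([0.4383, -0.272, 0.0426], [0.4382, -0.2705], 0.0116, 757) hub ([0.4382, -0.2718, 0.0208], [0.4382, -0.2715], 0.0295, 169)
top black ([0.4492, 0.2786, 0.0223], [0.449, 0.2788], 0.0185, 192)
top orange ([0.6163, 0.0119, 0.0224], [0.6167, 0.0121], 0.0193, 178)
top white ([0.4428, 0.1072, 0.0225], [0.4428, 0.1069], 0.0192, 199)
side green base ([0.4449, -0.0792, 0.0451], [0.4456, -0.0708], 0.014, 778) post ([0.4447, -0.0768, 0.0098], [0.4453, -0.073], 0.0637, 285) tip ([0.4444, -0.0764, 0.0083], [0.4448, -0.0752], 0.0887, 50)
side yellow base ([0.5976, -0.17, 0.045], [0.5967, -0.1615], 0.0141, 596) post ([0.5968, -0.1672, 0.01], [0.5967, -0.1644], 0.0632, 230) tip ([0.5981, -0.1668, 0.008], [0.5972, -0.1661], 0.0879, 39)
side red disc ([0.6038, 0.1826, 0.0431], [0.6025, 0.1936], 0.0134, 1089) hub ([0.6042, 0.1827, 0.0219], [0.6038, 0.185], 0.0304, 349)
side blue disc ([0.4362, -0.2715, 0.0431], [0.4381, -0.2587], 0.0123, 327) hub ([0.4371, -0.2707, 0.0217], [0.4374, -0.269], 0.029, 129)
side black ([0.4484, 0.2784, 0.0228], [0.4484, 0.2806], 0.0205, 528)
side orange ([0.6169, 0.0105, 0.0227], [0.6166, 0.0125], 0.0206, 266)
side white ([0.4409, 0.1073, 0.0229], [0.441, 0.1095], 0.0208, 348)
```

View pics/crop.png

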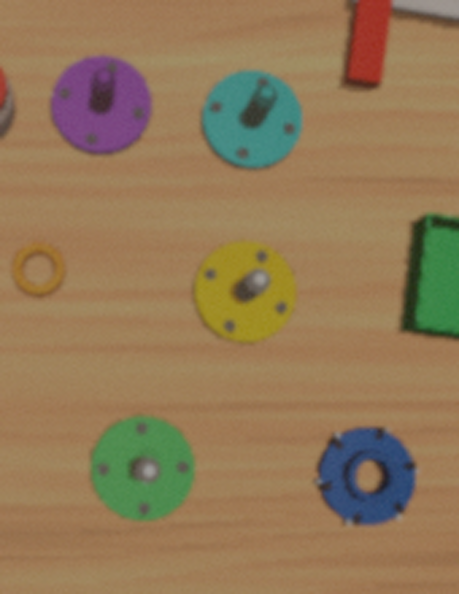

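The crop confirms it: the plain-post arbor with the yellow base, at crop (245,290), sits apart from the purple (100,105) and turquoise (250,118) ones. All fitted radii match the given sizes. The nearest pick is the blue cutter, so I'll square up the tool and go above it.

```bash
python3 -m pendant '[65,0,0,0,0.13, 65,0,0,0,0.13, 65,0,0,0,0.126, 65,0,-35.3,-18.4,0, 65,0,-35.3,-18.4,0, 65,0,-35.3,-18.4,0, 65,0,-35.3,-18.4,0, 65,0,-35.3,-18.4,0, 65,0,-35.3,-18.4,0, 65,0,-35.3,-18.4,0, 65,0,-35.3,-18.4,0, 65,0,-35.3,-18.4,0, 65,0,-35.3,-18.4,0, 65,30,0,0,0, 65,30,0,0,0, 65,30,0,0,0, 65,0,0,0,0, 65,0,0,0,0]' 40
python3 - <<'E'
from h import *
o=r.get_obs(); print(np.round(o["tcp_pos"],4),o["grip_width"],R.from_rotvec(o["orientation"]).as_matrix().round(3).tolist(),o["contact_force"].round(2))
for cam in("side","top"):
    p,d,W=cloud(cam); t=o["tcp_pos"]
    m=(np.hypot(W[...,0]-t[0],W[...,1]-t[1])<.07)&(W[...,2]>.06)&(W[...,2]<.3)
    P=W[m]; q=np.argsort(P[:,2]); print(cam,len(P),P[q[:400:40]].round(4).tolist())
    v,u=np.argwhere(m).mean(0).astype(int)
    if cam=="side": cv2.imwrite("pics/side1.png",cv2.resize(p[max(0,v-80):v+100,max(0,u-110):u+110,::-1],None,fx=3,fy=3))
E
```

```text
clock: 3.45
tcp_pos: [0.4388, -0.2728, 0.1424]
orientation: [2.223, -0.001, -2.22]
contact_force: [0.0, 0.1, -0.4]
grip_width: 0.0649
[ 0.4388 -0.2728  0.1424] 0.06494144388226515 [[0.001, -0.0, -1.0], [-0.001, -1.0, 0.0], [-1.0, 0.001, -0.001]] [ 0.02  0.13 -0.4 ]
side 1377 [[0.4328, -0.2366, 0.1507], [0.4341, -0.2283, 0.1584], [0.4436, -0.2256, 0.1658], [0.4269, -0.236, 0.174], [0.4388, -0.2255, 0.1795], [0.4436, -0.2263, 0.1856], [0.4273, -0.2096, 0.1987], [0.4382, -0.2111, 0.2041], [0.4517, -0.2995, 0.2102], [0.4475, -0.2624, 0.2173]]
top 587 [[0.4519, -0.23, 0.1963], [0.43, -0.2333, 0.2101], [0.4306, -0.2071, 0.2173], [0.4234, -0.2404, 0.2245], [0.4221, -0.2449, 0.2348], [0.4287, -0.2067, 0.2492], [0.4375, -0.2117, 0.2519], [0.4427, -0.2223, 0.2531], [0.4272, -0.209, 0.2541], [0.4341, -0.2316, 0.2572]]
```

View pics/side1.png

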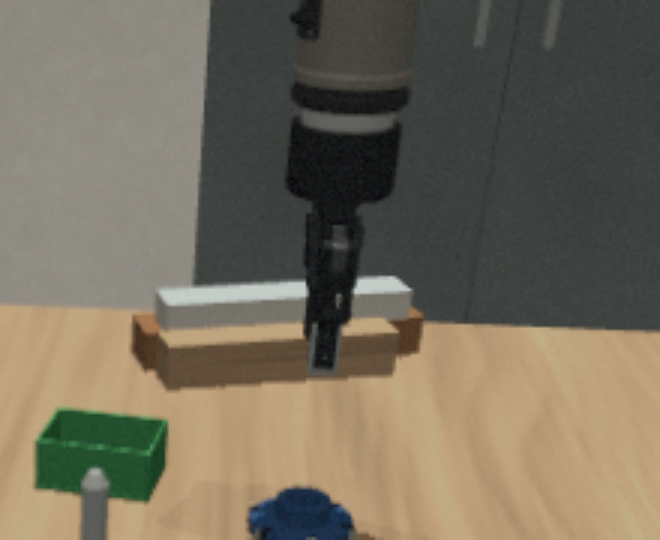

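The gripper hovers above the blue cutter, and the fingertips are about 8 mm behind the TCP at 65 mm opening. Now I'll go down and grip.

```bash
python3 -m pendant '[65,25,-1.3,1,0, 65,25,0,0,0, 65,25,0,0,0, 65,25,0,0,0, 65,20,0,0,0, 65,10,0,0,0, 65,0,0,0,0, 65,0,0,0,0, 35,0,0,0,0, 35,0,0,0,0, 35,0,0,0,0, 35,0,0,0,0, 35,0,0,0,0, 35,0,0,0,0, 35,0,0,0,0, 35,0,0,0,0]' 50
```

```text
clock: 5.55
tcp_pos: [0.4377, -0.2717, 0.0125]
orientation: [2.222, -0.001, -2.219]
contact_force: [-1.7, 0.8, 8.6]
grip_width: 0.0417
```

Width 41.7 mm with 8.6 N upward. I'll lift and check the grip.

```bash
python3 -m pendant '[35,-5,0,0,0, 35,-15,0,0,0, 35,-25,0,0,0, 35,-30,0,0,0, 35,-35,0,0,0, 35,-30,0,0,0, 35,0,0,0,0, 35,0,0,0,0]'
cat >> h.py <<'E'
def look(cam,name,x,y,z,w=110,h=85,s=3):
    p,d,W=cloud(cam); c=viewer.calibration(cam); M=np.array(c["world_to_cam"]); q=(M@[x,y,z,1])[:3]
    uv=cv2.projectPoints(np.array([[q[0],-q[1],-q[2]]]),np.zeros(3),np.zeros(3),np.array(c["mtx"]),np.array(c["distortion"]))[0].ravel().astype(int)
    a,b=max(0,uv[0]-w),max(0,uv[1]-h); cv2.imwrite(f"pics/{name}.png",cv2.resize(p[b:b+2*h,a:a+2*w,::-1],None,fx=s,fy=s)); return p,d,W
E
python3 - <<'E'
from h import *
o=r.get_obs(); t=o["tcp_pos"]
p,d,W=look("side","s2",*t)
hsv=cv2.cvtColor(p,cv2.COLOR_RGB2HSV); m=(hsv[...,0]>100)&(hsv[...,0]<130)&(hsv[...,1]>120)&(np.hypot(W[...,0]-t[0],W[...,1]-t[1])<.08)&(W[...,2]>.05)
P=W[m]; print(t.round(4),len(P),np.percentile(P,[1,50,99],axis=0).round(4).tolist()); h,e=np.histogram(P[:,2],bins=20);print(h,e.round(4))
u,_,vt=np.linalg.svd(P[(P[:,2]<np.percentile(P[:,2],40))]-P[(P[:,2]<np.percentile(P[:,2],40))].mean(0));print(vt[2])
E
```

```text
clock: 6.55
tcp_pos: [0.4364, -0.2708, 0.1508]
orientation: [-2.22, -0.0, 2.222]
contact_force: [0.4, 0.2, -3.1]
grip_width: 0.0417
[ 0.4364 -0.2708  0.1508] 382 [[0.3982, -0.295, 0.1435], [0.4432, -0.2539, 0.1511], [0.4756, -0.2275, 0.2407]]
[236  81  36  24   0   0   0   0   0   0   1   0   0   0   0   0   0   1
   1   2] [0.1432 0.1516 0.1599 0.1682 0.1766 0.1849 0.1933 0.2016 0.2099 0.2183
 0.2266 0.2349 0.2433 0.2516 0.2599 0.2683 0.2766 0.285  0.2933 0.3016
 0.31  ]
[0.00589418 0.07130178 0.99743737]
```

View pics/s2.png

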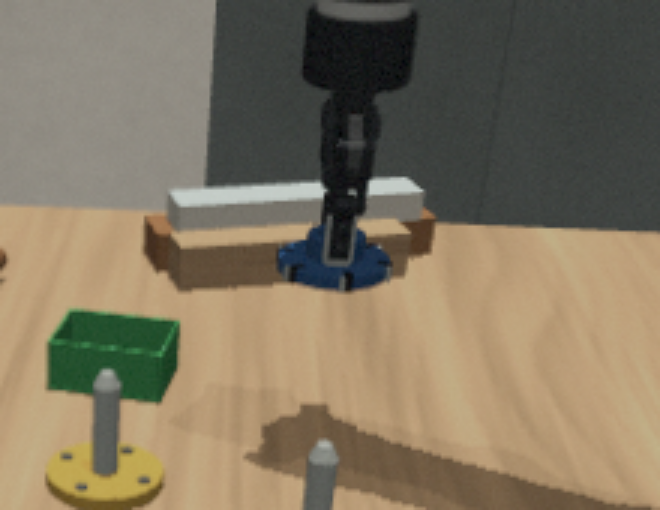

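The blue cutter is held level (hub top by pads, disc just below the tips). Next I'll move it over the yellow arbor.

```bash
python3 -m pendant '[35,0,-7,-11,0, 35,0,-13,-20,0, 35,0,-16,-25,0, 35,0,-16,-25,0, 35,0,-16,-25,0, 35,0,-16,-25,0, 35,0,-12,-19,0, 35,0,-7,-11,0, 35,0,0,0,0, 35,0,0,0,0]'
cat >> h.py <<'E'
HUE=dict(blue=(100,130),red=(0,6),orange=(8,22))
def held(cam,name,t,hue,zlo,zhi):  # xy centre of a coloured thing near t in height band
    p,d,W=look(cam,name,*t); hsv=cv2.cvtColor(p,cv2.COLOR_RGB2HSV)
    m=(hsv[...,0]>=hue[0])&(hsv[...,0]<=hue[1])&(hsv[...,1]>110)&(np.hypot(W[...,0]-t[0],W[...,1]-t[1])<.06)&(W[...,2]>zlo)&(W[...,2]<zhi)
    P=W[m]; print(cam,len(P),"circle",circ(P[:,:2]).round(4),"z",np.percentile(P[:,2],[2,50,98]).round(4)); return p,d,W
E
python3 - <<'E'
from h import *
t=r.get_obs()["tcp_pos"]; print(t.round(4))
for c in("side","top"): held(c,"h3"+c,t,HUE["blue"],t[2]-.02,t[2]+.025)
E
```

```text
clock: 7.85
tcp_pos: [0.5971, -0.1692, 0.1511]
orientation: [-2.22, 0.002, 2.222]
contact_force: [0.1, 0.1, -2.6]
grip_width: 0.0417
[ 0.5971 -0.1692  0.1511]
side 442 circle [ 0.5956 -0.1658  0.0405] z [0.1428 0.151  0.1692]Traceback (most recent call last):
  File "<stdin>", line 3, in <module>
  File "h.py", line 28, in held
    P=W[m]; print(cam,len(P),"circle",circ(P[:,:2]).round(4),"z",np.percentile(P[:,2],[2,50,98]).round(4)); return p,d,W
                                      ~~~~^^^^^^^^^
  File "h.py", line 13, in circ
    c,rad=cv2.minEnclosingCircle(P[:,None]); h=cv2.convexHull(P[:,None])[:,0].astype(float)
                                               ~~~~~~~~~~~~~~~~~~~~~~~~~^^^^^
TypeError: 'NoneType' object is not subscriptable
```

```bash
python3 -m pendant '[35,10,-1.2,-0.4,0, 35,15,0,0,0, 35,15,0,0,0, 35,12,0,0,0, 35,8,0,0,0, 35,0,0,0,0, 35,0,0,0,0]'; python3 - <<'E'
from h import *
print({k:np.round(v,3) for k,v in r.get_obs().items() if k in("tcp_pos","contact_force","moment")})
E
```

```text
clock: 8.82
tcp_pos: [0.5989, -0.167, 0.0917]
orientation: [-2.222, 0.0, 2.22]
contact_force: [-0.1, 0.4, -1.6]
grip_width: 0.0419
{'tcp_pos': array([ 0.599, -0.167,  0.092]), 'contact_force': array([-0.134,  0.389, -1.645]), 'moment': array([-0.009, -0.019,  0.024])}
```

```bash
python3 -m pendant '[35,10,0.8,1.2,0, 35,12,0,0,0, 35,12,0,0,0, 35,10,0,0,0, 35,8,0,0,0, 35,6,0,0,0, 35,4,0,0,0, 35,2,0,0,0, 35,0,0,0,0, 35,0,0,0,0]'
```

```text
clock: 10.07
tcp_pos: [0.5975, -0.1678, 0.0276]
orientation: [-2.222, 0.0, 2.221]
contact_force: [0.1, -0.2, -2.2]
grip_width: 0.0417
```

```bash
python3 -m pendant '[35,1,0,0,0, 35,1,0,0,0, 35,1,0,0,0, 35,0,0,0,0, 35,0,0,0,0]'
```

```text
clock: 10.7
tcp_pos: [0.5973, -0.1678, 0.0247]
orientation: [-2.221, 0.0, 2.221]
contact_force: [-2.8, 1.5, 3.6]
grip_width: 0.0418
```

The cutter is on the base (Fz flipped to +3.6 N at the expected height). I'll release, rise and look.

```bash
python3 -m pendant '[65,0,0,0,0, 65,0,0,0,0, 65,0,0,0,0, 65,0,0,0,0, 65,-10,0,0,0, 65,-25,0,0,0, 65,-35,0,0,0, 65,-35,0,0,0, 65,-35,0,0,0, 65,-10,-30,0,0, 65,0,-40,10,0, 65,0,-40,20,0, 65,0,-40,25,0, 65,0,-40,30,0, 65,0,-40,30,0, 65,0,-30,25,0, 65,0,-15,15,0, 65,0,0,0,0, 65,0,0,0,0]'
python3 - <<'E'
from h import *
t=r.get_obs()["tcp_pos"]; print(t.round(4))
p,d,W=look("side","s4",.5975,-.168,.04,w=60,h=50,s=5)
print("post",fit(W,.5975,-.168,.06,.097,.03),"hub",fit(W,.5975,-.168,.037,.047,.035),"disc",fit(W,.5975,-.168,.018,.03,.06))
p,d,W=look("top","t4",.5975,-.168,.04)
print("hub",fit(W,.5975,-.168,.037,.047,.035),"disc",fit(W,.5975,-.168,.018,.03,.06))
print("white",fit(W,.442,.107,.014,.026,.04))
E
```

```text
clock: 13.08
tcp_pos: [0.4432, 0.1066, 0.1748]
orientation: [-2.222, 0.001, 2.22]
contact_force: [0.4, -0.4, -0.4]
grip_width: 0.0649
[0.4432 0.1066 0.1748]
post ([0.5967, -0.1679, 0.0088], [0.5968, -0.1649], 0.0775, 127) hub ([0.597, -0.1664, 0.0214], [0.5969, -0.1608], 0.043, 148) disc ([0.5966, -0.1676, 0.0437], [0.5958, -0.1518], 0.0259, 442)
hub ([0.5965, -0.166, 0.0213], [0.5944, -0.1629], 0.0414, 138) disc ([0.598, -0.1662, 0.0424], [0.597, -0.1645], 0.0235, 727)
white ([0.4537, 0.1021, 0.012], [0.4606, 0.1], 0.0196, 27)
```

View pics/s4.png

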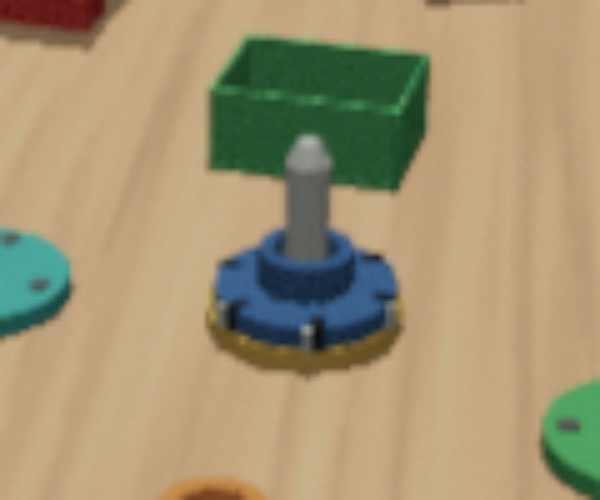

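The blue cutter is fully seated hub up (hub top about 42 mm, within 2 mm of the axis). Next is the white ring.

```bash
python3 -m pendant '[65,20,-0.4,0.9,0, 65,30,0,0,0, 65,30,0,0,0, 65,30,0,0,0, 65,30,0,0,0, 65,20,0,0,0, 65,9,0,0,0, 65,0,0,0,0, 65,0,0,0,0, 35,0,0,0,0, 35,0,0,0,0, 35,0,0,0,0, 35,0,0,0,0, 35,0,0,0,0, 35,0,0,0,0, 35,0,0,0,0]' 40
python3 -m pendant '[35,-10,0,0,0, 35,-25,0,0,0, 35,-35,0,0,0, 35,-35,0,0,0, 35,-30,0,0,0, 35,-10,0,0,0, 35,0,0,0,0]'
```

```text
clock: 15.18
tcp_pos: [0.4421, 0.1077, 0.0064]
orientation: [-2.223, 0.0, 2.219]
contact_force: [-1.8, -1.1, 8.7]
grip_width: 0.0444
clock: 16.05
tcp_pos: [0.4416, 0.1076, 0.1506]
orientation: [-2.222, 0.0, 2.22]
contact_force: [-0.1, 0.7, -1.7]
grip_width: 0.0446
```

```bash
python3 -m pendant '[35,0,14,-8,0, 35,0,28,-16,0, 35,0,36,-20,0, 35,0,40,-22,0, 35,0,40,-23,0, 35,0,40,-23,0, 35,0,36,-20,0, 35,0,26,-15,0, 35,0,15.6,-9,0, 35,0,0,0,0, 35,0,0,0,0, 35,0,0,0,0, 35,0,0,0,0]'
python3 - <<'E'
from h import *
t=r.get_obs()["tcp_pos"]; print(t.round(4))
p,d,W=look("side","s5",*t); 
print(fit(W,t[0],t[1]+.005,t[2]-.008,t[2]+.018,.035), "ring")
E
```

```text
clock: 17.68
tcp_pos: [0.5973, -0.1671, 0.1505]
orientation: [2.221, 0.001, -2.221]
contact_force: [0.0, -0.6, -0.0]
grip_width: 0.0441
[ 0.5973 -0.1671  0.1505]
([0.5936, -0.16, 0.0255], [0.5933, -0.1515], 0.1592, 246) ring
```

View pics/s5.png

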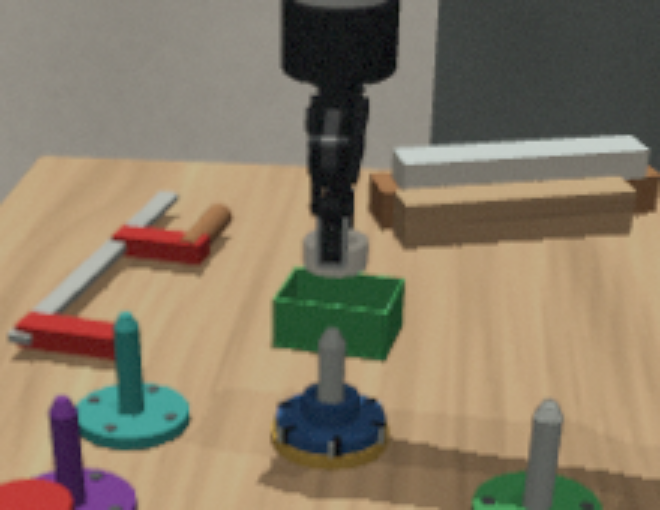

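The white ring is held level, straight above the yellow arbor's post. I'll thread it on.

```bash
python3 -m pendant '[35,8,0.5,0,0, 35,12,0,0,0, 35,15,0,0,0, 35,15,0,0,0, 35,15,0,0,0, 35,12,0,0,0, 35,10,0,0,0, 35,8,0,0,0, 35,4,0,0,0, 35,0,0,0,0, 35,1,0,0,0, 35,1,0,0,0, 35,1,0,0,0, 35,0,0,0,0]'
```

```text
clock: 19.48
tcp_pos: [0.5975, -0.1685, 0.0486]
orientation: [-2.222, 0.0, 2.221]
contact_force: [-1.0, 0.8, 2.9]
grip_width: 0.0446
```

```bash
python3 -m pendant '[65,0,0,0,0, 65,0,0,0,0, 65,0,0,0,0, 65,0,0,0,0, 65,-15,0,0,0, 65,-30,0,0,0, 65,-40,0,0,0, 65,-21,0,0,0, 65,0,-30,10,0, 65,0,-45,15,0, 65,0,-55,18,0, 65,0,-55,18,0, 65,0,-55,18,0, 65,0,-55,18,0, 65,0,-50,17,0, 65,0,-45,15,0, 65,0,-37,12.5,0, 65,0,-20,7,0, 65,0,0,0,0, 65,0,0,0,0]'
python3 - <<'E'
from h import *
t=r.get_obs()["tcp_pos"]; print(t.round(4))
p,d,W=look("side","s6",.5975,-.168,.04,w=60,h=50,s=5)
print("ring",fit(W,.5975,-.168,.056,.068,.03),"hub",fit(W,.5975,-.168,.037,.047,.035),"disc",fit(W,.5975,-.168,.018,.03,.06))
p,d,W=cloud("top")
print("ring",fit(W,.5975,-.168,.056,.068,.03),"disc",fit(W,.5975,-.168,.018,.03,.06))
E
```

```text
clock: 21.98
tcp_pos: [0.4496, 0.2773, 0.1547]
orientation: [-2.222, 0.002, 2.22]
contact_force: [0.6, -0.3, 0.5]
grip_width: 0.065
[0.4496 0.2773 0.1547]
ring ([0.5964, -0.1677, 0.0227], [0.596, -0.161], 0.0628, 176) hub ([0.5968, -0.1666, 0.0216], [0.5964, -0.1522], 0.0421, 75) disc ([0.5964, -0.167, 0.0432], [0.5957, -0.1514], 0.0259, 445)
ring ([0.5964, -0.1669, 0.0224], [0.5955, -0.1657], 0.0609, 198) disc ([0.598, -0.1661, 0.0423], [0.5959, -0.1628], 0.0237, 667)
```

The yellow arbor is done (ring top at 62 mm). Next is the black ring, gripped higher (TCP about 11 mm) so the palm clears the post.

```bash
python3 -m pendant '[65,20,-0.9,0.3,0, 65,30,0,0,0, 65,30,0,0,0, 65,30,0,0,0, 65,20,0,0,0, 65,10,0,0,0, 65,3.5,0,0,0, 65,0,0,0,0, 65,0,0,0,0, 35,0,0,0,0, 35,0,0,0,0, 35,0,0,0,0, 35,0,0,0,0, 35,0,0,0,0, 35,0,0,0,0, 35,0,0,0,0]' 40
python3 -m pendant '[35,-10,0,0,0, 35,-25,0,0,0, 35,-35,0,0,0, 35,-35,0,0,0, 35,-30,0,0,0, 35,-10,0,0,0, 35,0,0,0,0]'
```

```text
clock: 24.08
tcp_pos: [0.4491, 0.2796, 0.0118]
orientation: [-2.222, 0.0, 2.22]
contact_force: [-1.8, -0.9, 9.2]
grip_width: 0.0436
clock: 24.95
tcp_pos: [0.4488, 0.2794, 0.156]
orientation: [-2.222, -0.0, 2.22]
contact_force: [-0.2, -0.1, -0.9]
grip_width: 0.0436
```

```bash
python3 -m pendant '[35,0,18,2.8,0, 35,0,34,0,0, 35,0,44,0,0, 35,0,48,0,0, 35,0,48,0,0, 35,0,48,0,0, 35,0,44,0,0, 35,0,36,0,0, 35,0,24,0,0, 35,0,12.7,0,0, 35,0,0,0,0, 35,0,0,0,0, 35,0,0,0,0]'
python3 - <<'E'
from h import *
t=r.get_obs()["tcp_pos"]; print(t.round(4))
p,d,W=look("side","s7",*t)
E
```

```text
clock: 26.58
tcp_pos: [0.4459, -0.0762, 0.1557]
orientation: [2.221, 0.002, -2.221]
contact_force: [-0.1, -0.5, -0.5]
grip_width: 0.0435
[ 0.4459 -0.0762  0.1557]
```

View pics/s7.png

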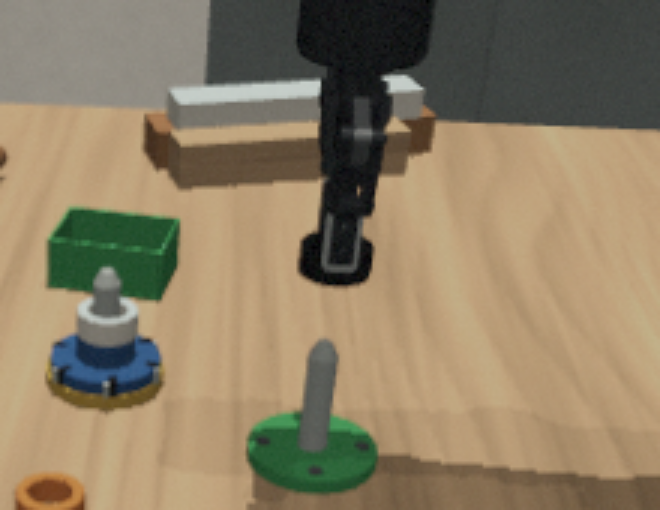

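The black ring is held level over the green post. I'll lower it.

```bash
python3 -m pendant '[35,10,0.5,0,0, 35,15,0,0,0, 35,15,0,0,0, 35,15,0,0,0, 35,15,0,0,0, 35,15,0,0,0, 35,12,0,0,0, 35,12,0,0,0, 35,10,0,0,0, 35,7,0,0,0, 35,2,0,0,0, 35,0,0,0,0, 35,1,0,0,0, 35,1,0,0,0, 35,0,0,0,0]'
```

```text
clock: 28.5
tcp_pos: [0.4459, -0.0777, 0.0259]
orientation: [-2.222, 0.0, 2.221]
contact_force: [1.3, 0.0, -0.6]
grip_width: 0.0434
```

```bash
python3 -m pendant '[35,1,0,0,0, 35,1,0,0,0, 35,0,0,0,0]'
python3 -m pendant '[65,0,0,0,0, 65,0,0,0,0, 65,0,0,0,0, 65,0,0,0,0, 65,-15,0,0,0, 65,-30,0,0,0, 65,-40,0,0,0, 65,-40,0,0,0, 65,-6,-20,-12,0, 65,0,-30,-18,0, 65,0,-36,-22,0, 65,0,-38,-23,0, 65,0,-38,-23,0, 65,0,-38,-23,0, 65,0,-30,-18.5,0, 65,0,-20,-12,0, 65,0,-10,-6.5,0, 65,0,0,0,0, 65,0,0,0,0]'
python3 - <<'E'
from h import *
t=r.get_obs()["tcp_pos"]; print(t.round(4))
for c in("side","top"):
    p,d,W=look(c,"s8"+c,.446,-.077,.04,w=60,h=50,s=5)
    print(c,"ring",fit(W,.446,-.077,.025,.038,.03))
E
```

```text
clock: 28.88
tcp_pos: [0.4459, -0.0777, 0.0239]
orientation: [-2.221, 0.0, 2.221]
contact_force: [-0.5, -0.3, 2.8]
grip_width: 0.0436
clock: 31.25
tcp_pos: [0.6035, 0.1808, 0.1549]
orientation: [-2.221, 0.003, 2.222]
contact_force: [0.3, -0.6, -0.4]
grip_width: 0.0654
[0.6035 0.1808 0.1549]
side ring ([0.4455, -0.0768, 0.0226], [0.4461, -0.0701], 0.0329, 229)
top ring ([0.4476, -0.076, 0.0222], [0.4477, -0.0754], 0.0313, 190)
```

View pics/s8side.png

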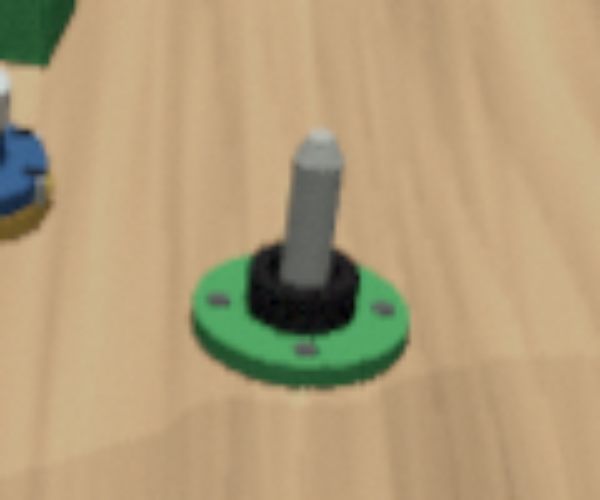

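The black ring is seated. Now the red cutter.

```bash
python3 -m pendant '[65,20,-0.8,-0.8,0, 65,30,0,0,0, 65,30,0,0,0, 65,30,0,0,0, 65,20,0,0,0, 65,9,0,0,0, 65,3,0,0,0, 65,0,0,0,0, 65,0,0,0,0, 35,0,0,0,0, 35,0,0,0,0, 35,0,0,0,0, 35,0,0,0,0, 35,0,0,0,0, 35,0,0,0,0, 35,0,0,0,0, 35,0,0,0,0]' 50
python3 -m pendant '[35,-5,0,0,0, 35,-15,0,0,0, 35,-30,0,0,0, 35,-35,0,0,0, 35,-35,0,0,0, 35,-25,0,0,0, 35,0,0,0,0]'
```

```text
clock: 33.48
tcp_pos: [0.6052, 0.1831, 0.0139]
orientation: [-2.222, 0.001, 2.22]
contact_force: [-2.3, 0.3, 6.1]
grip_width: 0.0419
clock: 34.35
tcp_pos: [0.6061, 0.1836, 0.1606]
orientation: [-2.226, -0.002, 2.215]
contact_force: [0.0, 0.8, -3.2]
grip_width: 0.0416
```

```bash
python3 -m pendant '[35,0,13,8,0, 35,0,25,15,0, 35,0,32,20,0, 35,0,36,22,0, 35,0,36,22,0, 35,0,36,22,0, 35,0,32,20,0, 35,0,25,15,0, 35,0,16,9.6,0, 35,0,10,5.8,0, 35,0,0,0,0, 35,0,0,0,0, 35,0,0,0,0, 35,0,0,0,0]'
python3 - <<'E'
from h import *
t=r.get_obs()["tcp_pos"]; print(t.round(4))
held("side","s9",t,HUE["red"],t[2]-.02,t[2]+.025)
E
```

```text
clock: 36.1
tcp_pos: [0.4455, -0.0774, 0.1578]
orientation: [2.221, 0.001, -2.221]
contact_force: [0.2, -0.9, -3.1]
grip_width: 0.0424
[ 0.4455 -0.0774  0.1578]
side 569 circle [ 0.444  -0.0756  0.0414] z [0.1486 0.1565 0.1747]
```

View pics/s9.png

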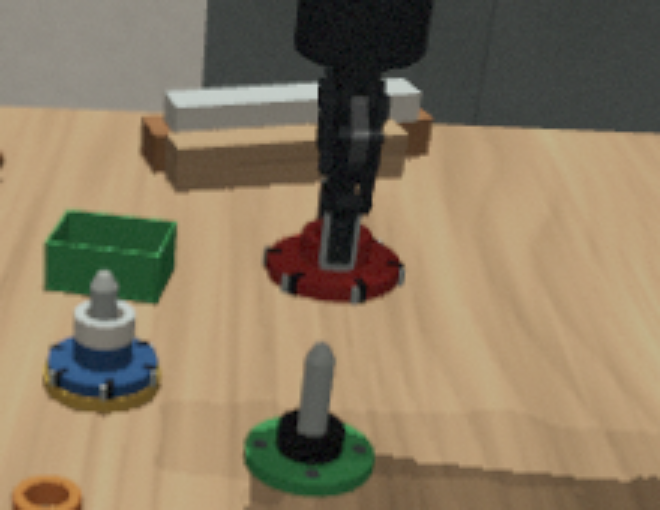

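The red cutter is level over the post. I'll lower it.

```bash
python3 -m pendant '[35,8,0,-0.7,0, 35,12,0,0,0, 35,15,0,0,0, 35,15,0,0,0, 35,15,0,0,0, 35,14,0,0,0, 35,12,0,0,0, 35,8,0,0,0, 35,5,0,0,0, 35,3,0,0,0, 35,0,0,0,0, 35,1,0,0,0, 35,1,0,0,0, 35,0,0,0,0]'
```

```text
clock: 37.9
tcp_pos: [0.4459, -0.078, 0.0488]
orientation: [-2.221, 0.0, 2.221]
contact_force: [-0.3, -0.2, -2.6]
grip_width: 0.0418
```

```bash
python3 -m pendant '[35,1,0,0,0, 35,1,0,0,0, 35,1,0,0,0, 35,0,0,0,0, 35,0,0,0,0]'
```

```text
clock: 38.52
tcp_pos: [0.4459, -0.0779, 0.0459]
orientation: [-2.221, 0.0, 2.221]
contact_force: [-0.7, 1.0, 1.0]
grip_width: 0.0424
```

```bash
python3 -m pendant '[35,0.5,0,0,0, 65,0,0,0,0, 65,0,0,0,0, 65,0,0,0,0, 65,0,0,0,0, 65,-15,0,0,0, 65,-30,0,0,0, 65,-40,0,0,0, 65,-25,0,0,0, 65,0,-8,-15,0, 65,0,-15,-28,0, 65,0,-18,-35,0, 65,0,-18,-35,0, 65,0,-15,-28,0, 65,0,-10,-19,0, 65,0,-5,-10,0, 65,0,0,0,0, 65,0,0,0,0]'
python3 - <<'E'
from h import *
t=r.get_obs()["tcp_pos"]; print(t.round(4))
for c in("side","top"):
    p,d,W=look(c,"s10"+c,.446,-.077,.04,w=60,h=50,s=5)
    print(c,"hub",fit(W,.446,-.077,.056,.068,.03),"disc",fit(W,.446,-.077,.038,.05,.06))
E
```

```text
clock: 40.78
tcp_pos: [0.6151, 0.0104, 0.155]
orientation: [-2.22, 0.001, 2.222]
contact_force: [0.1, 0.4, -0.3]
grip_width: 0.0651
[0.6151 0.0104 0.155 ]
side hub ([0.4453, -0.0772, 0.022], [0.4459, -0.0702], 0.0621, 191) disc ([0.445, -0.0782, 0.0439], [0.4467, -0.0621], 0.0457, 566)
top hub None disc None
```

The red cutter is seated (hub top 62 mm; the arm hides it from the top camera). Now the orange ring.

```bash
python3 -m pendant '[65,20,-0.5,-0.9,0, 65,30,0,0,0, 65,30,0,0,0, 65,30,0,0,0, 65,20,0,0,0, 65,12,0,0,0, 65,5,0,0,0, 65,0,0,0,0, 65,0,0,0,0, 35,0,0,0,0, 35,0,0,0,0, 35,0,0,0,0, 35,0,0,0,0, 35,0,0,0,0, 35,0,0,0,0, 35,0,0,0,0]' 40
python3 -m pendant '[35,-10,0,0,0, 35,-25,0,0,0, 35,-35,0,0,0, 35,-35,0,0,0, 35,-30,0,0,0, 35,-10,0,0,0, 35,0,0,0,0]'
```

```text
clock: 42.88
tcp_pos: [0.6174, 0.0115, 0.0095]
orientation: [-2.223, 0.0, 2.22]
contact_force: [-2.3, 0.4, 6.7]
grip_width: 0.0436
clock: 43.75
tcp_pos: [0.6169, 0.0115, 0.1536]
orientation: [-2.222, 0.0, 2.22]
contact_force: [-0.4, -0.5, -0.7]
grip_width: 0.0442
```

```bash
python3 -m pendant '[35,0,8,15,0, 35,0,14,26,0, 35,0,17,33,0, 35,0,17,33,0, 35,0,14,28,0, 35,0,10,20,0, 35,0,6,10,0, 35,0,3,5.2,0, 35,0,0,0,0, 35,0,0,0,0, 35,0,0,0,0, 35,0,0,0,0]'
python3 - <<'E'
from h import *
t=r.get_obs()["tcp_pos"]; print(t.round(4))
held("side","s11",t,HUE["orange"],t[2]-.02,t[2]+.025)
E
```

```text
clock: 45.25
tcp_pos: [0.4469, -0.0772, 0.1533]
orientation: [2.221, 0.0, -2.221]
contact_force: [-0.8, -0.3, -0.5]
grip_width: 0.0442
[ 0.4469 -0.0772  0.1533]
side 226 circle [ 0.4464 -0.0744  0.0241] z [0.1463 0.157  0.1652]
```

View pics/s11.png

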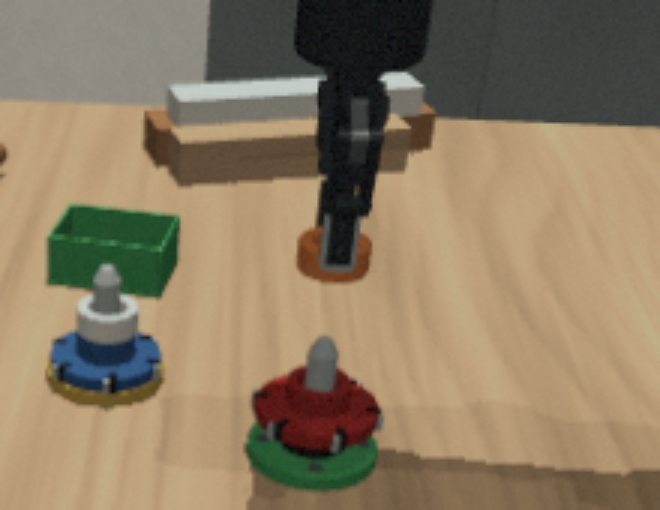

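The red cutter sits level on the black ring, with the orange ring above it. I'll lower the orange ring.

```bash
python3 -m pendant '[35,8,0,0,0, 35,12,0,0,0, 35,12,0,0,0, 35,12,0,0,0, 35,12,0,0,0, 35,10,0,0,0, 35,7,0,0,0, 35,4,0,0,0, 35,0,0,0,0, 35,1,0,0,0, 35,1,0,0,0, 35,1,0,0,0, 35,1,0,0,0, 35,0,0,0,0, 35,0,0,0,0]'
```

```text
clock: 47.18
tcp_pos: [0.4466, -0.0774, 0.0723]
orientation: [-2.221, 0.0, 2.221]
contact_force: [0.0, -0.1, -0.7]
grip_width: 0.0441
```

```bash
python3 -m pendant '[35,1,0,0,0, 35,0.5,0,0,0, 35,0,0,0,0, 35,0,0,0,0]'
python3 -m pendant '[65,0,0,0,0, 65,0,0,0,0, 65,0,0,0,0, 65,0,0,0,0, 65,-15,0,0,0, 65,-30,0,0,0, 65,-40,0,0,0, 65,-25,0,0,0, 65,0,-30,0,0, 65,0,-45,0,0, 65,0,-50,0,0, 65,0,-50,0,0, 65,0,-40,0,0, 65,0,0,0,0, 65,0,0,0,0, 65,0,0,0,0]'
python3 - <<'E'
from h import *
t=r.get_obs()["tcp_pos"]; print(t.round(4))
for c in("side","top"):
    p,d,W=look(c,"f"+c,.53,-.12,.04,w=110,h=85,s=3)
    for n,x,y,bands in(("green",.446,-.0773,((.076,.088,.035),(.038,.05,.06),(.084,.097,.03))),("yellow",.5975,-.168,((.056,.068,.035),(.018,.03,.06),(.084,.097,.03)))):
        for a,b,q in bands: print(c,n,a,fit(W,x,y,a,b,q))
    for n in("tape_measure","tip_bin","glue_jar"): print(n,[(round(x["score"],2),np.round(x["location"],3).tolist()) for x in nets.look_for(n,c)][:1])
E
```

```text
clock: 47.68
tcp_pos: [0.4469, -0.0775, 0.0714]
orientation: [-2.222, 0.0, 2.221]
contact_force: [-2.8, -0.7, 9.0]
grip_width: 0.0439
clock: 49.68
tcp_pos: [0.4468, 0.1361, 0.181]
orientation: [-2.221, 0.003, 2.22]
contact_force: [0.2, -0.4, -0.9]
grip_width: 0.0649
[0.4468 0.1361 0.181 ]
side green 0.076 ([0.4464, -0.0766, 0.0224], [0.4478, -0.0711], 0.0819, 214)
side green 0.038 ([0.4449, -0.0763, 0.0425], [0.4525, -0.0581], 0.0455, 482)
side green 0.084 ([0.4447, -0.0767, 0.008], [0.4451, -0.0756], 0.089, 50)
side yellow 0.056 ([0.5961, -0.167, 0.0223], [0.5959, -0.1613], 0.063, 172)
side yellow 0.018 ([0.597, -0.1668, 0.0428], [0.5958, -0.1518], 0.0259, 435)
side yellow 0.084 ([0.5979, -0.1679, 0.0077], [0.5971, -0.1668], 0.0887, 37)
tape_measure [(0.68, [0.596, 0.375, 0.04])]
tip_bin [(0.67, [0.606, -0.317, 0.025])]
glue_jar [(0.89, [0.758, 0.089, 0.054])]
top green 0.076 ([0.4482, -0.0756, 0.0223], [0.4481, -0.0759], 0.0818, 259)
top green 0.038 ([0.4469, -0.0765, 0.0428], [0.4467, -0.0756], 0.0435, 774)
top green 0.084 ([0.4492, -0.0766, 0.0196], [0.4462, -0.0768], 0.087, 72)
top yellow 0.056 ([0.5962, -0.1667, 0.0224], [0.5956, -0.1657], 0.0613, 198)
top yellow 0.018 ([0.5981, -0.1663, 0.0423], [0.5961, -0.1627], 0.0233, 668)
top yellow 0.084 ([0.5975, -0.1687, 0.0085], [0.5971, -0.1682], 0.0886, 50)
tape_measure [(0.68, [0.593, 0.351, 0.034])]
tip_bin [(0.84, [0.61, -0.358, 0.006])]
glue_jar [(0.6, [0.749, 0.06, 0.078])]
```

View pics/fside.png

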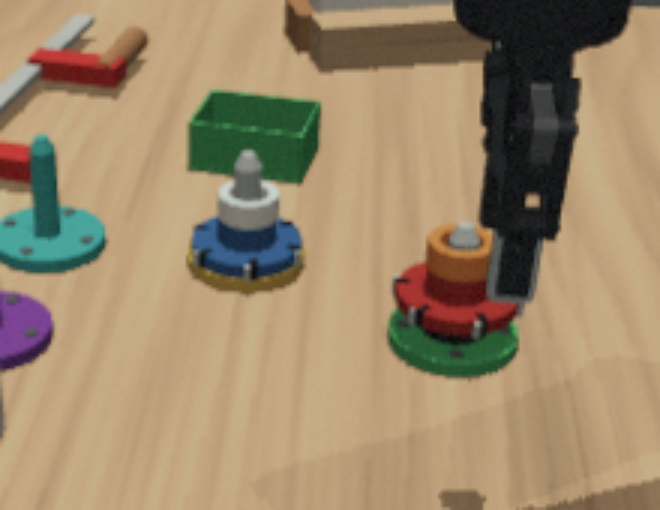

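Both stacks are correct and seated, and the bystanders haven't moved. The gripper is in front of the green stack only as seen by the camera; it is 0.21 m away from it. Handing in.

```bash
python3 -c "
from bench import r
print(r.hand_in())"
```

```text
the job is handed in; nothing more can be done
None
```

I set up both arbors and handed the job in at about 50 s. The green arbor holds the black ring, red cutter and orange ring from the bottom up; the yellow arbor holds the blue cutter with the white ring on top. I lowered all five parts until the wrist force showed contact, and only then opened the gripper.

- **Stack heights:** in the final side and top pictures, the top of the orange ring is at about 82 mm and the top of the white ring at about 62 mm. The cutter discs are also at their expected heights, to within about 2 mm. These match fully seated parts.
- **Centring:** every part I could measure is within about 3 mm of its arbor's axis, and the parts look level.
- **Bystanders:** the tape measure and the bin were found within about 4 mm of where they started. The side view put the glue jar where it was. The top view put it at (0.749, 0.060), but that camera had not detected it at the start, so I had nothing to compare and relied on the side view.
- **Checks that were partial:** the arm hid the red cutter from the top camera right after I released it, so the side camera alone confirmed that step. The final top picture showed the cutter again and agreed. The black ring is mostly covered in the final pictures, but both cameras had confirmed it seated before the cutter went on.

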